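# Retrieve the oldest sample tin and restock the lane

## Robot

A 6-joint arm with a two-finger parallel gripper is mounted at the origin on the work surface; the furniture and walls round the work are solid. World frame = base frame: x ahead of the robot, y to its left, z up, the work surface at z = 0. Lengths are in m, angles in rad, forces in N, time in s.
With the tool pointing down it reaches from about 0.35 to 0.975 m from the base axis. Payload 7.1 kg.
Tool frame: the origin (TCP) lies midway between the tips of the shut fingers; the grasp point (between the pads) lies 19 mm behind it; z points along the fingers, y is the line along which they close (so a half turn about z gives the same grasp; the last joint's range is limited). The gripper opens to 88 mm and grips with 3 to 60 N. Pads are 20 mm wide; open, the fingers measure 115 mm over their backs; the gripper's body (75 mm by 178 mm) begins 61 mm behind the grasp point.
Start: joints at [1.128, 0.423, 1.63, -0, 1.089, -0.019], TCP at [0.257, 0.57, 0.223] pointing down, gripper open.
Joint ranges: [-3, 3], [-0.9, 2.11], [0.09, 2.58], [-1.31, 4.45], [0.11, 2.69], [-2.54, 2.54]. Speed limits (rad/s): [2.39, 2.39, 3.01, 3.14, 3.14, 3.14].

## Interface

Orientations are given as a unit quaternion [w, x, y, z].
In Python, from station import move_pose, movel, movej, command_gripper, wait, inverse_kinematics, read_camera, camera_info, MotionError, job_done, get_time, get_joint_pos, get_qvel, get_effort, get_tcp_pos, get_ee_rot, get_ft_force, get_ft_torque, get_grip_width, get_finger_force gives the robot as it stands. Calls block until the motion is done:
- move_pose(position, orientation): joint-space move of the TCP to a pose.
- movel(position, frame=None, v=0.15, until_force=None): straight line of the TCP; frame=None keeps the orientation; v is the mean speed in m/s. With until_force (N) it stops when the force on the tool has changed by that much, and returns True; else False.
- movej(angles): joint-space move.
- command_gripper(opening): opening from 0.0 (shut) to 1.0 (fully open); the grip force is fixed at half the most; returns when the fingers have stopped.
- wait(seconds).
- inverse_kinematics(position, orientation): joint angles nearest the present ones, or None.
- read_camera(name): name is "scene" or "side" or "wrist"; returns the picture (480x640x3 uint8, red, green, blue); there is no depth.
- camera_info(name): a dict with "intrinsics" (3x3 intrinsics, pixels), "T" (4x4, takes a point from camera to world coordinates); the wrist camera has in their place "tool_from_camera" (4x4, takes a point from camera to tool coordinates, whose origin is the TCP and whose axes are the flange's). Camera axes: x right, y up, looking along -z (the intrinsics and any distortion apply to the point x, -y, -z); pixel columns grow to the right and rows downward; lengths in m; the calibration is good to about 2 mm. A picture is of the moment at which its call begins: read the wrist's pose just before it. camera_info takes no time and is no camera call.
A pose or a line that the arm cannot do raises MotionError and nothing moves.
- job_done(): hands the job in; it is judged then, once.
Readings, each from a call of its own:
- get_time(): time.
- get_joint_pos(): joint angles.
- get_qvel(): joint speeds.
- get_effort(): joint torques, N m.
- get_tcp_pos(): TCP position.
- get_ee_rot(): TCP orientation.
- get_ft_force(): force on the tool from outside, world axes, zero at the start.
- get_ft_torque(): the same for the moment, N m.
- get_grip_width(): opening from 0.0 (shut) to 1.0 (fully open).
- get_finger_force(): force on a finger pad.
Only numpy, scipy, OpenCV 4.12 (cv2) and the standard library are available. Lean on these libraries where they do the work, as an engineer would, in place of code of your own. Each camera call takes 0.05 s, during which the arm holds its last target. There are 200 camera calls.

## Task

The oldest sample tin, the one with the yellow lid, is stuck at the back of the storage lane: first move the two tins in front of it (red and blue lids) out onto the black side mat, and only then take out the yellow one and stand it in the middle of the square aluminium plate. With the red and blue tins still waiting on the mat, load the new green-lidded tin centrally on the mark at the back of the lane, then put the red and the blue tin back in front of it, each on the mark that it came from. Leave every tin upright and released, and leave the wash bottle, the post holder and the parts tray where they stand.

Things in the scene. Friction and masses are not known exactly. Their poses are not given: they have to be found in the camera images.
- red_tin_c (a point): round cream sample tin with lid, 34 mm diameter, 31 mm high, about 50 g, red disc on the lid; the point is the tin's centre, 15.5 mm above its underside, z up. Starts in the lane on the front or the middle mark (drawn by lot); there gripped across the lane.
- blue_tin_c (a point): round cream sample tin with lid, 34 mm diameter, 31 mm high, about 50 g, blue disc on the lid; the point is the tin's centre, 15.5 mm above its underside, z up. Starts in the lane on the front or the middle mark, whichever the red one has not.
- yellow_tin_c (a point): round cream sample tin with lid, 34 mm diameter, 31 mm high, about 50 g, yellow disc on the lid; the point is the tin's centre, 15.5 mm above its underside, z up. Starts on the back mark of the lane, between its walls with only 8 mm either side: to be gripped along the lane, once the tin 10 mm in front of it is gone.
- green_tin_c (a point): round cream sample tin with lid, 34 mm diameter, 31 mm high, about 50 g, green disc on the lid; the point is the tin's centre, 15.5 mm above its underside, z up. The new stock; starts alone on the bench.
- lane: fixed lane: dark plate 4 mm thick, lane x -74 to +106 mm, 74 mm wide; tins stand on it. White ring marks at lane x = -44 (front), 0 (middle), +44 mm (back), y = 0. Aluminium side walls round the back mark only: x +32 to +104 mm, 50 mm apart inside, tops 44 mm above the bench; end stop at x +100 to +104 mm, 16 mm high. Origin: underside, below the middle mark; x to the back (away from robot), y left, z up.
- side_mat: black rectangular mat fixed to the bench, 80 mm (its x) by 130 mm (its y), 3 mm thick: the side area. Origin: centre of its underside, z up. There is room for the two tins side by side, for instance 35 mm either side of the centre along its y.
- plate: square aluminium adapter plate fixed to the bench, 62 x 62 mm, 10 mm thick, flat top; a paper-thin dark blue square, 82 x 82 mm, frames it on the bench. Origin: centre of its underside, z up.
- bottle: white wash bottle with red cap and spout, 63 x 93 mm, 197 mm high, loose bystander; origin under its middle.
- post_holder: black post holder with a steel post, 50 x 38 mm foot, 105 mm high, loose bystander; origin under its middle.
- tray: blue open parts tray with screws, 85 x 130 x 28 mm, loose bystander; origin under its centre.
Not all that is in view belongs to the job. What is shaped like the part that bears red_tin_c but pink is not meant.

How it is judged:
On the way, in this order (a step that is already met when the one before it is completed fails the run):
1. the red and the blue tin both stand released on the side mat, the yellow one still untouched in its place (x of red_tin_c in the frame of side_mat between -0.04 and 0.04 m and y of red_tin_c in the frame of side_mat between -0.065 and 0.065 m and z of red_tin_c in the frame of side_mat between 0.013 and 0.024 m and angle between each of red_tin_c, blue_tin_c's own z axis and vertical below 0.15 rad and linear speed of each of red_tin, blue_tin below 0.02 m/s and contact force between the fingers and red_tin below 0.2 N and x of blue_tin_c in the frame of side_mat between -0.04 and 0.04 m and y of blue_tin_c in the frame of side_mat between -0.065 and 0.065 m and z of blue_tin_c in the frame of side_mat between 0.013 and 0.024 m and contact force between the fingers and blue_tin below 0.2 N and distance of yellow_tin_c from where it was at the start of the episode below 0.012 m), for 0.2 s.
2. the yellow tin stands released in the middle of the aluminium plate, red and blue still on the mat (x of red_tin_c in the frame of side_mat between -0.04 and 0.04 m and y of red_tin_c in the frame of side_mat between -0.065 and 0.065 m and z of red_tin_c in the frame of side_mat between 0.013 and 0.024 m and angle between each of red_tin_c, blue_tin_c, yellow_tin_c's own z axis and vertical below 0.15 rad and linear speed of each of red_tin, blue_tin, yellow_tin below 0.02 m/s and contact force between the fingers and red_tin below 0.2 N and x of blue_tin_c in the frame of side_mat between -0.04 and 0.04 m and y of blue_tin_c in the frame of side_mat between -0.065 and 0.065 m and z of blue_tin_c in the frame of side_mat between 0.013 and 0.024 m and contact force between the fingers and blue_tin below 0.2 N and horizontal distance between yellow_tin_c and plate below 0.014 m and z of yellow_tin_c in the frame of plate between 0.021 and 0.031 m and contact force between the fingers and yellow_tin below 0.2 N), for 0.2 s.
3. the green tin stands released on the back mark of the lane, red and blue still on the mat (x of red_tin_c in the frame of side_mat between -0.04 and 0.04 m and y of red_tin_c in the frame of side_mat between -0.065 and 0.065 m and z of red_tin_c in the frame of side_mat between 0.013 and 0.024 m and angle between each of red_tin_c, blue_tin_c, green_tin_c's own z axis and vertical below 0.15 rad and linear speed of each of red_tin, blue_tin, green_tin below 0.02 m/s and contact force between the fingers and red_tin below 0.2 N and x of blue_tin_c in the frame of side_mat between -0.04 and 0.04 m and y of blue_tin_c in the frame of side_mat between -0.065 and 0.065 m and z of blue_tin_c in the frame of side_mat between 0.013 and 0.024 m and contact force between the fingers and blue_tin below 0.2 N and x of green_tin_c in the frame of lane between 0.032 and 0.056 m and y of green_tin_c in the frame of lane between -0.012 and 0.012 m and z of green_tin_c in the frame of lane between 0.015 and 0.024 m and contact force between the fingers and green_tin below 0.2 N), for 0.2 s.
At the end, for the whole second after the job is handed in: the yellow tin stands on the aluminium plate within 14 mm of its centre, the green tin on the lane's back mark within 12 mm along and across, the red and the blue tin each within 12 mm of where it stood at the start; all upright (within 0.15 rad), at rest and released (horizontal distance between yellow_tin_c and plate below 0.014 m and z of yellow_tin_c in the frame of plate between 0.021 and 0.031 m and angle between each of yellow_tin_c, green_tin_c, red_tin_c, blue_tin_c's own z axis and vertical below 0.15 rad and linear speed of each of yellow_tin, green_tin, red_tin, blue_tin below 0.02 m/s and contact force between the fingers and yellow_tin below 0.2 N and x of green_tin_c in the frame of lane between 0.032 and 0.056 m and y of green_tin_c in the frame of lane between -0.012 and 0.012 m and z of green_tin_c in the frame of lane between 0.015 and 0.024 m and contact force between the fingers and green_tin below 0.2 N and distance of each of red_tin_c, blue_tin_c from where it was at the start of the episode below 0.012 m and contact force between the fingers and red_tin below 0.2 N and contact force between the fingers and blue_tin below 0.2 N); the robot touches nothing.
It fails at once if a tin is tipped over (angle between any of red_tin_c, blue_tin_c, yellow_tin_c, green_tin_c's own z axis and vertical above 0.7 rad).
It fails at once if the wash bottle, the post holder or the parts tray is shifted by more than 20 mm (distance of any of bottle, post_holder, tray from where it was at the start of the episode above 0.02 m).
It also fails if it takes over 115 s, if anything falls off the work surface, if the arm or the gripper's body presses on something with over 40 N, if the wrist force passes 120 N, or if a joint passes its speed limit or range.

## Working session

There is one attempt and no reset: what is moved stays moved. The work goes in short steps, each a Python script; the robot and the scene stay as the last script left them, time stands still between calls to the robot, and variables do not carry over. Pictures are saved under pics/ and viewed, at most 14 in all, crops included, and the job is handed in when it is done.

```bash
mkdir -p pics; python3 - <<'E'
from station import *
import cv2, numpy as np
for n in ("scene","side"):
    im=read_camera(n); cv2.imwrite(f"pics/{n}0.png",im[:,:,::-1]); np.save(f"pics/{n}0.npy",im)
    i=camera_info(n); print(n,{k:np.round(np.array(v),4).tolist() if not isinstance(v,str) else v for k,v in i.items()})
i=camera_info("wrist"); print({k:np.round(np.array(v),4).tolist() for k,v in i.items()})
print(get_tcp_pos(),get_ee_rot(),get_time(),get_grip_width())
E
```

```text
scene {'intrinsics': [[521.1066, 0.0, 320.8739], [0.0, 521.1066, 242.4246], [0.0, 0.0, 1.0]], 'T': [[-0.6247, 0.3353, -0.7052, -0.437], [-0.7808, -0.2837, 0.5567, 0.7571], [-0.0134, 0.8984, 0.439, 0.6555], [0.0, 0.0, 0.0, 1.0]]}
side {'intrinsics': [[487.1808, 0.0, 317.2296], [0.0, 487.1808, 237.9084], [0.0, 0.0, 1.0]], 'T': [[0.999, 0.037, -0.0231, 0.5199], [-0.0396, 0.5493, -0.8347, -0.9195], [-0.0182, 0.8348, 0.5502, 0.6464], [0.0, 0.0, 0.0, 1.0]]}
{'intrinsics': [[366.835, 0.0, 318.4756], [0.0, 366.835, 233.1938], [0.0, 0.0, 1.0]], 'tool_from_camera': [[-0.0007, 0.9527, 0.3038, 0.084], [1.0, 0.0004, 0.001, 0.0006], [0.0008, 0.3038, -0.9527, -0.1628], [0.0, 0.0, 0.0, 1.0]]}
[0.25677688 0.56928191 0.2219879 ] [-1.58597985e-04  2.10324730e-01  9.77631349e-01 -6.54476387e-04] 0.1 1.0003854801912357
```

View pics/scene0.png

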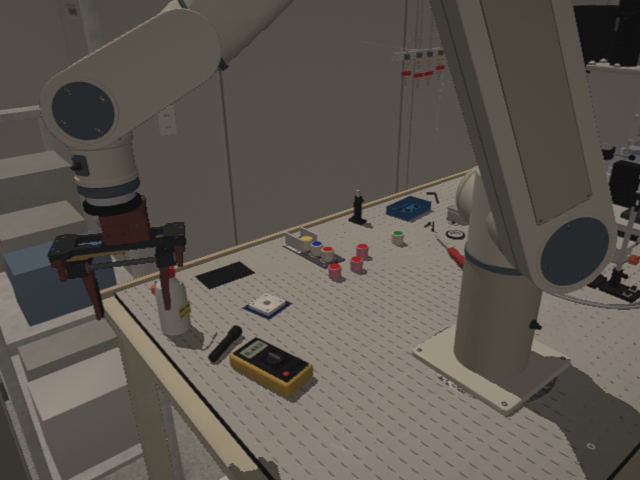

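View pics/side0.png

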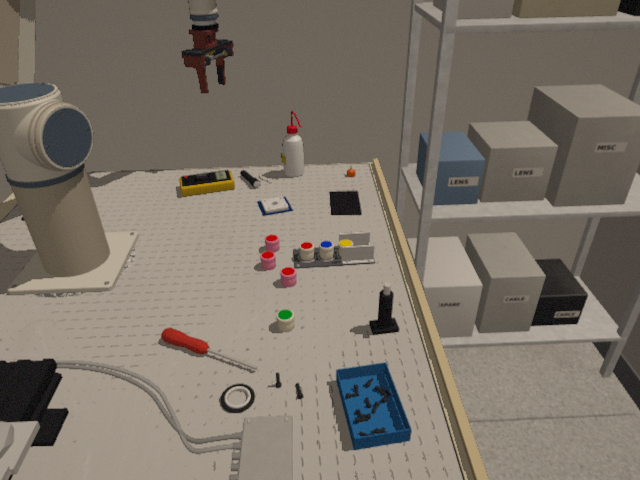

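The side view shows cream tins in the lane: red lid (307,247) at the front, blue (326,246) in the middle, yellow (346,245) at the back. The green tin is at (285,317), the plate at (275,206) and the mat at (345,203). The pink-bodied tins at (272,241), (268,259) and (288,273) have red or pink lids and are decoys. I'll confirm with an enlarged crop and measure from the colour masks.

```bash
cat > h.py <<'E'
from station import *
import cv2, numpy as np
from scipy.spatial.transform import Rotation as R
def Tcam(n):
    i=camera_info(n)
    if n!="wrist": return np.array(i["intrinsics"]),np.array(i["T"])
    q=np.array(get_ee_rot()); T=np.eye(4); T[:3,:3]=R.from_quat(q[[1,2,3,0]]).as_matrix(); T[:3,3]=get_tcp_pos()
    return np.array(i["intrinsics"]),T@np.array(i["tool_from_camera"])
def ray(K,T,uv,z):
    u,v=uv; d=T[:3,:3]@np.array([(u-K[0,2])/K[0,0],-(v-K[1,2])/K[1,1],-1.])
    return T[:3,3]+d*(z-T[2,3])/d[2]
def px(K,T,p):
    c=T[:3,:3].T@(np.array(p)-T[:3,3]); return K[0,2]-K[0,0]*c[0]/c[2],K[1,2]+K[1,1]*c[1]/c[2]
COL={"red":[(0,6),(174,180)],"blue":[(112,128)],"yellow":[(22,33)],"green":[(55,75)]}
def blobs(im,col,amin=15,smin=150,vmin=60):
    h=cv2.cvtColor(im,cv2.COLOR_RGB2HSV); m=np.zeros(h.shape[:2],np.uint8)
    for a,b in COL[col]: m|=cv2.inRange(h,(a,smin,vmin),(b,255,255))
    n,l,s,c=cv2.connectedComponentsWithStats(m)
    return [(tuple(np.round(c[i],1)),int(s[i,4]),tuple(int(x) for x in s[i,2:4])) for i in range(1,n) if s[i,4]>=amin]
E
python3 - <<'E'
from h import *
im=np.load("pics/side0.npy"); K,T=Tcam("side")
cv2.imwrite("pics/crop.png",cv2.resize(im[180:340,230:400,::-1],None,fx=3.5,fy=3.5,interpolation=cv2.INTER_CUBIC))
for c in COL:
    for b in blobs(im,c): 
        if 230<b[0][0]<400 and 150<b[0][1]<340: print(c,b,ray(K,T,b[0],.031 if c=="green" else .035).round(4))
h=cv2.cvtColor(im,cv2.COLOR_RGB2HSV)
# mat: dark; frame: dark blue
m=np.zeros(h.shape[:2],np.uint8); m[185:220,322:368]=(h[185:220,322:368,2]<60)*255
r=cv2.minAreaRect(cv2.findNonZero(m)); print("mat"); print(np.array([ray(K,T,p,.003) for p in cv2.approxPolyDP(cv2.convexHull(cv2.findNonZero(m)),4,True)[:,0]]).round(3), ray(K,T,r[0],.003).round(3))
m[:]=0; s=h[190:225,250:300]; m[190:225,250:300]=cv2.inRange(s,(100,110,20),(130,255,255))
hu=cv2.approxPolyDP(cv2.convexHull(cv2.findNonZero(m)),3,True)[:,0]; print("frame",hu.tolist()); print(np.array([ray(K,T,p,0) for p in hu]).round(3))
for n,uv in dict(bottle=(293,174),post=(384,328),tray=(372,415)).items(): print(n,ray(K,T,uv,0).round(3))
E
```

```text
red ((np.float64(271.3), np.float64(237.7)), 58, (12, 6)) [0.4405 0.0159 0.035 ]
red ((np.float64(306.1), np.float64(245.3)), 55, (11, 6)) [ 0.5195 -0.0203  0.035 ]
red ((np.float64(267.5), np.float64(254.4)), 75, (12, 8)) [ 0.4349 -0.0499  0.035 ]
red ((np.float64(287.9), np.float64(271.0)), 75, (13, 7)) [ 0.4799 -0.1124  0.035 ]
blue ((np.float64(325.9), np.float64(244.0)), 43, (11, 5)) [ 0.5639 -0.018   0.035 ]
yellow ((np.float64(283.0), np.float64(158.8)), 18, (3, 7)) [0.459 0.451 0.035]
yellow ((np.float64(345.2), np.float64(242.5)), 59, (11, 7)) [ 0.6074 -0.0149  0.035 ]
green ((np.float64(284.7), np.float64(314.2)), 92, (14, 9)) [ 0.4751 -0.2393  0.031 ]
mat
[[0.662 0.161 0.003]
 [0.587 0.167 0.003]
 [0.592 0.287 0.003]
 [0.664 0.282 0.003]] [0.628 0.222 0.003]
frame [[291, 210], [263, 214], [258, 202], [285, 198]]
[[0.483 0.2   0.   ]
 [0.41  0.184 0.   ]
 [0.393 0.25  0.   ]
 [0.466 0.267 0.   ]]
bottle [0.488 0.416 0.   ]
post [ 0.66  -0.254  0.   ]
tray [ 0.612 -0.443  0.   ]
```

View pics/crop.png

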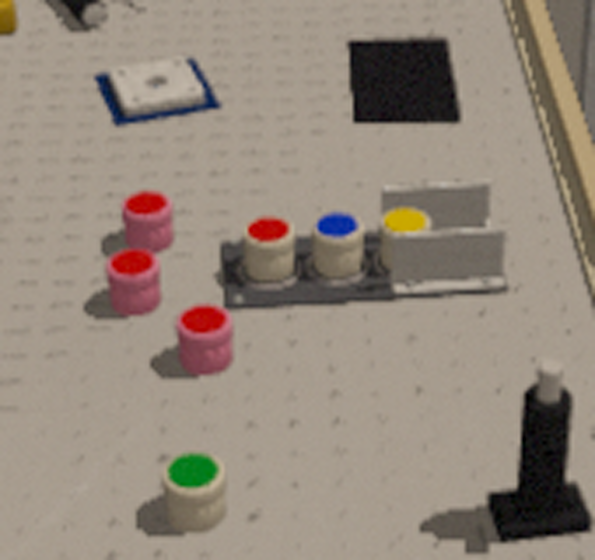

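The crop confirms it: the three tins with pink bodies are decoys, and the cream ones with red, blue and yellow lids stand in the lane, red at the front. I'll go above the lane for one wrist look.

```bash
cat >> h.py <<'E'
def Q(a):  # tool down, tool x at world yaw a
    M=np.array([[np.cos(a),np.sin(a),0],[np.sin(a),-np.cos(a),0],[0,0,-1]]); x=R.from_matrix(M).as_quat(); return np.array([x[3],*x[:3]])
E
python3 - <<'E'
from h import *
move_pose([0.55,0.03,0.25],Q(0.06)); print(get_time(),get_joint_pos(),get_tcp_pos())
K,T=Tcam("wrist"); im=read_camera("wrist"); cv2.imwrite("pics/w1.png",im[:,:,::-1]); np.save("pics/w1.npy",im); np.save("pics/w1T.npy",T)
for c in COL:
    for b in blobs(im,c,60,120): print(c,b,ray(K,T,b[0],.031 if c=="green" else .035).round(4))
E
```

```text
2.3 [3.39190828e-02 2.82689189e-01 1.77032968e+00 1.70967796e-04
 1.08857118e+00 1.54333419e+00] [0.55001402 0.03061691 0.2499714 ]
red ((np.float64(361.2), np.float64(230.6)), 479, (25, 24)) [ 0.5193 -0.017   0.035 ]
red ((np.float64(431.5), np.float64(263.8)), 809, (34, 36)) [ 0.4855 -0.0987  0.035 ]
red ((np.float64(317.8), np.float64(288.7)), 766, (28, 34)) [0.4474 0.0255 0.035 ]
red ((np.float64(374.0), np.float64(296.3)), 770, (30, 34)) [ 0.4417 -0.0392  0.035 ]
blue ((np.float64(363.4), np.float64(190.2)), 505, (26, 25)) [ 0.5634 -0.0151  0.035 ]
yellow ((np.float64(365.9), np.float64(146.9)), 598, (27, 28)) [ 0.6074 -0.0133  0.035 ]
green ((np.float64(550.3), np.float64(278.3)), 391, (24, 21)) [ 0.4745 -0.2378  0.031 ]
```

View pics/w1.png

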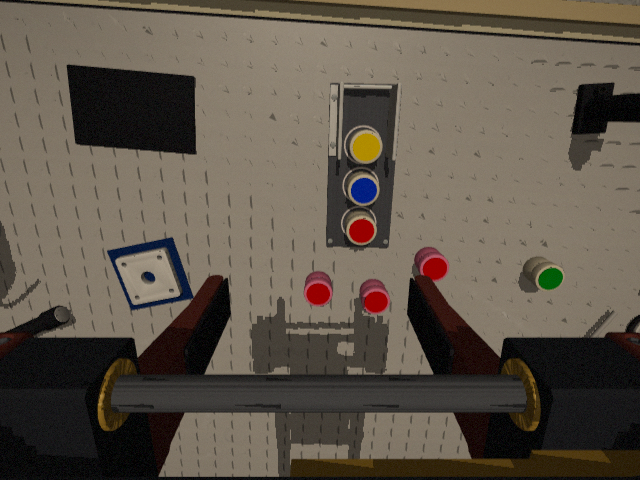

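The wrist view agrees with the side view to within 3 mm. It shows red (361,231), blue (363,190), yellow (366,147), green (550,278), the mat corners at about (68,65) to (196,153) and the plate centre at about (150,273). I'll compute the mat and plate, then pick red.

```bash
cat >> h.py <<'E'
OP=0.66; UP=0.14
def pick(x,y,z,a):
    move_pose([x,y,UP],Q(a)); command_gripper(OP); movel([x,y,z],v=.12)
    command_gripper(0.0); w=get_grip_width(); print("grip mm",round(w*88,1),"F",get_finger_force(),"t",get_time())
    movel([x,y,UP],v=.15); print("held mm",round(get_grip_width()*88,1)); return w
def place(x,y,z,a,zmin):
    move_pose([x,y,UP],Q(a)); movel([x,y,z+.015],v=.15)
    print("touch",movel([x,y,zmin],v=.03,until_force=3),"z",get_tcp_pos().round(4),"want",z)
    command_gripper(OP); movel([x,y,UP],v=.15); print("t",get_time())
E
python3 - <<'E'
from h import *
K,_=Tcam("wrist"); T=np.load("pics/w1T.npy")
C=np.array([ray(K,T,p,.003) for p in [(68,65),(196,76),(196,153),(75,143)]]); print("mat",C.round(3).tolist(),C.mean(0).round(4))
C=np.array([ray(K,T,p,0) for p in [(108,250),(172,237),(192,297),(131,309)]]); print("plate",C.mean(0).round(4))
print("plate hole",ray(K,T,(148,277),.01).round(4))
pick(.519,-.018,.010,.045)
K,T=Tcam("wrist"); im=read_camera("wrist"); cv2.imwrite("pics/w2.png",im[:,:,::-1])
E
```

```text
mat [[0.668, 0.295, 0.003], [0.666, 0.165, 0.003], [0.587, 0.168, 0.003], [0.59, 0.299, 0.003]] [0.6278 0.2314 0.003 ]
plate [ 0.4375  0.2298 -0.    ]
plate hole [0.4382 0.2288 0.01  ]
grip mm 32.9 F 30.0006240606308 t 5.3167
held mm 32.9
```

View pics/w2.png

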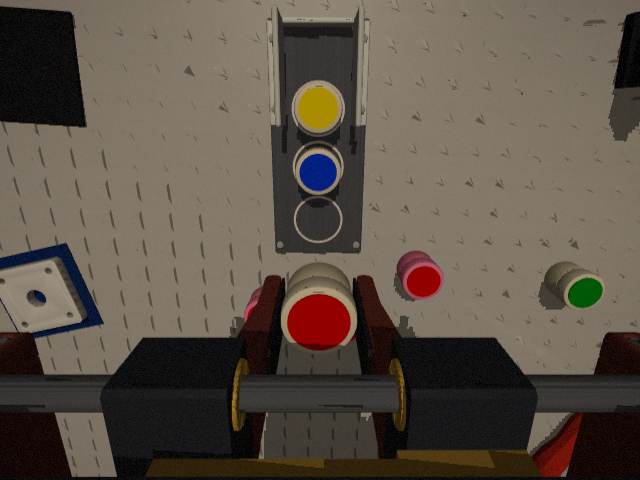

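Red is held upright between the fingers. The empty front ring is at (319,219), blue at (318,172) and yellow at (318,108). I'll place red on the mat and then move blue.

```bash
python3 - <<'E'
from h import *
K,T=Tcam("wrist"); print("ring",ray(K,T,(318.5,219.5),.004).round(4),"blue",ray(K,T,(318,172.5),.035).round(4),"yel",ray(K,T,(318,108),.035).round(4))
place(.628,.263,.009,.03,.006)
pick(.563,-.016,.010,.045)
place(.628,.193,.009,.03,.006)
move_pose([.58,.1,.25],Q(.045)); 
K,T=Tcam("wrist"); im=read_camera("wrist"); cv2.imwrite("pics/w3.png",im[:,:,::-1])
for c in COL:
    for b in blobs(im,c,60,120): print(c,b,ray(K,T,b[0],.034).round(4))
E
```

```text
ring [ 0.5191 -0.0175  0.004 ] blue [ 0.5631 -0.0152  0.035 ] yel [ 0.6073 -0.0132  0.035 ]
touch True z [0.6276 0.2629 0.0085] want 0.009
t 10.5917
grip mm 32.8 F 30.000605285167694 t 13.6667
held mm 32.9
touch True z [0.6279 0.193  0.0088] want 0.009
t 18.6167
red ((np.float64(158.4), np.float64(146.0)), 583, (28, 27)) [0.6281 0.2637 0.034 ]
red ((np.float64(488.0), np.float64(288.1)), 877, (37, 35)) [ 0.4861 -0.0962  0.034 ]
red ((np.float64(371.0), np.float64(313.2)), 463, (19, 35)) [0.4482 0.0338 0.034 ]
red ((np.float64(432.8), np.float64(317.7)), 599, (32, 34)) [ 0.4455 -0.0389  0.034 ]
blue ((np.float64(228.3), np.float64(148.8)), 559, (27, 27)) [0.6284 0.1936 0.034 ]
yellow ((np.float64(430.3), np.float64(178.9)), 564, (27, 28)) [ 0.607  -0.0137  0.034 ]
green ((np.float64(606.4), np.float64(301.0)), 373, (24, 21)) [ 0.4758 -0.2353  0.034 ]
```

View pics/w3.png

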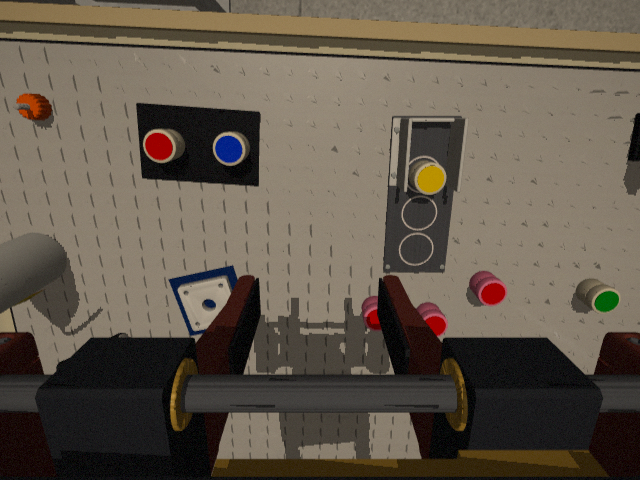

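Red (163,146) and blue (231,149) both stand on the mat and yellow is untouched. Next is yellow, gripped along the lane.

```bash
python3 - <<'E'
from h import *
a=.047+np.pi/2
pick(.607,-.0133,.010,a)
place(.438,.2285,.016,a,.012)
move_pose([.4,.15,.25],Q(a-np.pi/4))
K,T=Tcam("wrist"); im=read_camera("wrist"); cv2.imwrite("pics/w4.png",im[:,:,::-1])
for c in COL:
    for b in blobs(im,c,60,120): print(c,b,ray(K,T,b[0],.041).round(4))
print(get_time())
E
```

```text
grip mm 32.8 F 30.00066965818405 t 22.85
held mm 32.7
touch True z [0.4377 0.2284 0.0151] want 0.016
t 27.975
red ((np.float64(32.2), np.float64(195.3)), 82, (11, 10)) [0.1861 0.353  0.041 ]
red ((np.float64(418.6), np.float64(253.9)), 800, (34, 34)) [0.441  0.0347 0.041 ]
red ((np.float64(449.1), np.float64(296.3)), 790, (33, 34)) [ 0.4353 -0.0289  0.041 ]
red ((np.float64(510.6), np.float64(307.6)), 812, (38, 35)) [ 0.4786 -0.0874  0.041 ]
blue ((np.float64(474.4), np.float64(5.6)), 326, (29, 15)) [0.6211 0.1888 0.041 ]
yellow ((np.float64(105.6), np.float64(138.1)), 1643, (81, 158)) [0.2878 0.3377 0.041 ]
yellow ((np.float64(53.0), np.float64(111.0)), 74, (21, 44)) [0.2707 0.3873 0.041 ]
yellow ((np.float64(293.1), np.float64(116.8)), 671, (29, 30)) [0.4377 0.2286 0.041 ]
28.7
```

View pics/w4.png

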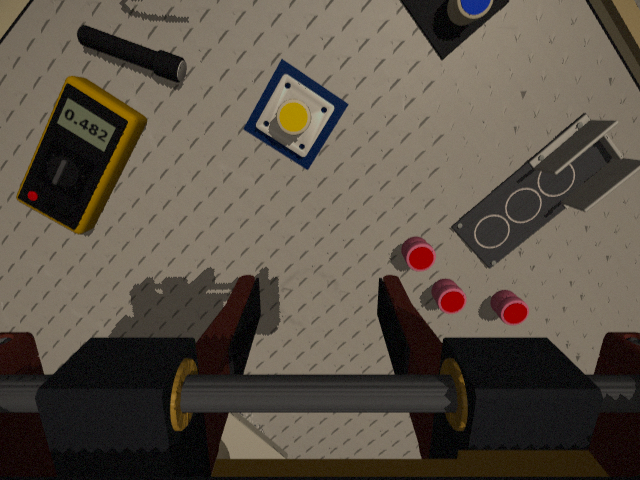

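Yellow (293,117) stands in the middle of the plate. Next I'll take a short close look at green, then load it.

```bash
python3 - <<'E'
from h import *
a=.047+np.pi/2
move_pose([.47,-.26,.2],Q(a))
K,T=Tcam("wrist"); im=read_camera("wrist")
g=max(blobs(im,"green",60,120),key=lambda b:b[1]); p=ray(K,T,g[0],.031); print(g,p)
assert np.hypot(p[0]-.4745,p[1]+.238)<.006
pick(p[0],p[1],.007,a)
place(.607,-.0133,.011,a,.007)
move_pose([.57,.09,.25],Q(.045))
K,T=Tcam("wrist"); im=read_camera("wrist"); cv2.imwrite("pics/w5.png",im[:,:,::-1])
for c in COL:
    for b in blobs(im,c,60,120): print(c,b,ray(K,T,b[0],.035 if c=="green" else .034).round(4))
print(get_time())
E
```

```text
((np.float64(325.0), np.float64(187.8)), 661, (29, 29)) [ 0.47498236 -0.23678931  0.031     ]
grip mm 32.9 F 30.00064730644226 t 32.6583
held mm 32.9
touch True z [ 0.6071 -0.0133  0.0104] want 0.011
t 37.75
red ((np.float64(147.1), np.float64(134.8)), 592, (27, 28)) [0.6282 0.2637 0.034 ]
red ((np.float64(480.2), np.float64(279.9)), 883, (37, 34)) [ 0.4858 -0.0964  0.034 ]
red ((np.float64(366.2), np.float64(305.2)), 691, (25, 34)) [0.4482 0.0295 0.034 ]
red ((np.float64(425.8), np.float64(309.7)), 553, (30, 34)) [ 0.4454 -0.0401  0.034 ]
blue ((np.float64(217.7), np.float64(137.9)), 573, (27, 27)) [0.6284 0.1936 0.034 ]
yellow ((np.float64(191.5), np.float64(309.8)), 412, (24, 22)) [0.4332 0.2314 0.034 ]
green ((np.float64(421.4), np.float64(168.9)), 527, (26, 25)) [ 0.607  -0.0135  0.035 ]
39.3417
```

View pics/w5.png

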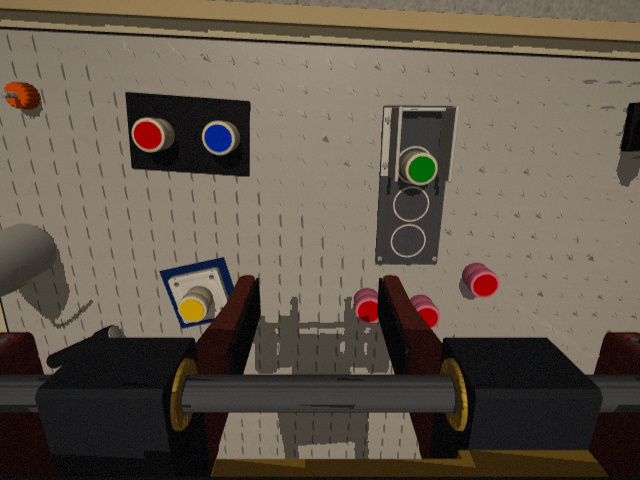

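Green (420,168) stands on the back mark, and red and blue are still on the mat. I'll put blue back on the middle mark and red on the front one.

```bash
python3 - <<'E'
from h import *
pick(.6279,.193,.009,.03); place(.563,-.0158,.010,.045,.006)
pick(.6276,.263,.009,.03); place(.519,-.0178,.010,.045,.006)
move_pose([.55,.03,.25],Q(.06))
K,T=Tcam("wrist"); im=read_camera("wrist"); cv2.imwrite("pics/w6.png",im[:,:,::-1])
for c in COL:
    for b in blobs(im,c,60,120): print(c,b,ray(K,T,b[0],.035).round(4))
print(get_time())
E
```

```text
grip mm 33.0 F 30.000546276569366 t 42.0083
held mm 32.8
touch True z [ 0.5626 -0.0159  0.0095] want 0.01
t 46.95
grip mm 32.8 F 30.000458657741547 t 50.025
held mm 33.2
touch True z [ 0.5187 -0.0178  0.0095] want 0.01
t 55.2417
red ((np.float64(361.4), np.float64(230.8)), 479, (26, 24)) [ 0.5185 -0.0177  0.035 ]
red ((np.float64(431.2), np.float64(263.6)), 841, (34, 34)) [ 0.4852 -0.0986  0.035 ]
red ((np.float64(317.4), np.float64(288.2)), 784, (28, 34)) [0.4476 0.0256 0.035 ]
red ((np.float64(369.6), np.float64(295.0)), 524, (19, 34)) [ 0.4426 -0.0344  0.035 ]
blue ((np.float64(363.4), np.float64(190.3)), 506, (26, 25)) [ 0.5626 -0.0155  0.035 ]
yellow ((np.float64(134.9), np.float64(289.0)), 444, (25, 23)) [0.4343 0.2321 0.035 ]
yellow ((np.float64(52.1), np.float64(364.5)), 234, (26, 20)) [0.326  0.3422 0.035 ]
green ((np.float64(365.6), np.float64(146.4)), 553, (27, 26)) [ 0.6071 -0.0134  0.035 ]
55.8583
```

View pics/w6.png

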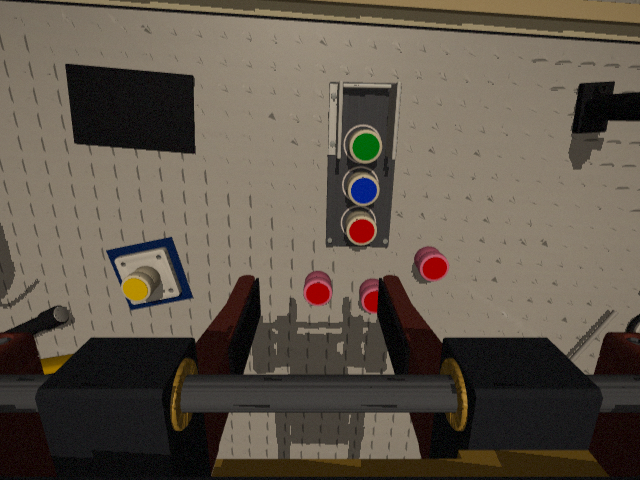

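Red (361,231), blue (363,190) and green (366,146) are on their marks to within 1 mm, yellow is on the plate, and all are upright and released.

```bash
python3 -c "
from station import *
wait(0.3); print(job_done())"
```

```text
the job is handed in; nothing more can be done
None
```

The job is handed in after about 56 s of robot time: yellow stands in the middle of the plate, green is on the back mark, and blue and red are back on the middle and front marks, all upright and released by the last wrist picture; the judge's verdict was not returned.

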